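Carry the swinging hanging vase to its saucer, calm it and set it down

ROBOT

A 6-joint arm with a two-finger parallel gripper is mounted at the origin on the work surface. World frame = base frame: x ahead of the robot, y to its left, z up, the work surface at z = 0. Lengths are in m, angles in rad, forces in N, time in s.
With the tool pointing down it reaches from about 0.35 to 0.975 m from the base axis. Payload 4.9 kg.
Tool frame: the origin (TCP) lies midway between the tips of the shut fingers; the grasp point (between the pads) lies 19 mm behind it (ctrl.hold_point_z is the distance from the TCP to the grasp point, in m); z points along the fingers, y is the line along which they close (so a half turn about z gives the same grasp; the last joint's range is limited). The gripper opens to 85 mm and grips with 20 to 120 N. Pads are 22 mm wide; open, the fingers measure 114 mm over their backs; the gripper's body (76 mm by 85 mm) begins 54 mm behind the grasp point. The pads swing forward as they close: fully open they stand 13 mm farther back than shut.
Start: joints at [-1.274, 0.053, 1.613, -0, 1.476, -0.119], TCP at [0.252, -0.572, 0.231] pointing down, gripper open.
Joint ranges: [-3.01, 3.01], [-1.01, 2.22], [0.06, 2.58], [-1.02, 4.17], [0.09, 2.62], [-3.14, 3.14]. Speed limits (rad/s): [2.57, 2.57, 3.14, 3.14, 3.14, 3.14].

INTERFACE

Orientations are given as a rotation vector (axis times angle).
In Python, from station import status, viewer, finish_job, ctrl gives the robot as it stands.
- The arm moves only by the shell command python3 -m jog 'ROWS' [FORCE]. ROWS is JSON, a list of rows, each a list of 7 numbers: the turn, a rotation vector about the tool's x, y, z each as a share of 5 degrees, from -1 to 1, then the shift along the tool's x, y, z each as a share of 30 mm, from -1 to 1, then the opening, from -1 (shut) to 1 (fully open). A call has 1 to 5 rows; each row shifts and turns the commanded pose from where the row before left it, along the tool's axes as they then stand; what a row does not reach is not made up. A row lasts 1/8 s, in which the tool goes at most 62.5 mm and 10.7 degrees, less where a joint would pass 70% of its speed; a pose out of reach is approached as far as the arm can. A call with a number of a shift or a turn outside -1 to 1 is refused whole. A call with a gripper value outside its range is refused whole. The fingers move at their own pace and stop on an object; FORCE is the grip in N (left out, the last holds). Time passes only in rows, so rows that do not move let the fingers close. It gives the time, the measured TCP pose, the force, the opening and the grip force at its end, in the units of the state.
- status.get_obs(): the state, without advancing time (a new reading comes with each control period).
- viewer.get_image(name): name is "side" or "top"; returns a dict with "img" (384x512x3 uint8, red, green, blue), "fovy" (degrees; the focal length in pixels is half the picture's height over the tangent of half this angle, whatever the lens; pixels are square), "cx", "cy" (the principal point, pixels), "distortion" ([k1, k2, p1, p2, k3] as OpenCV has them; the pictures are not rectified), "rvec" (rotation vector, rad) and "tvec" (3), from world to camera coordinates, as OpenCV has them. Camera axes: x right, y down, z forward; pixel columns grow to the right and rows downward; lengths in m; the calibration is good to about 2 mm. A picture is of the moment at which its call begins. There is no depth.
- finish_job(): hands the job in; it is judged then, once.
The state is a dict: "t": time; "q": joint angles; "dq": joint speeds; "effort": joint torques, N m; "tool_pos": TCP position; "tool_rot": TCP orientation; "contact_force": force on the tool from outside, world axes, zero at the start; "wrist_torque": the same for the moment, N m; "opening": finger opening in m; "grip_force": force on a finger pad.
Only numpy, scipy, OpenCV 4.12 (cv2) and the standard library are available. Lean on these libraries where they do the work, as an engineer would, in place of code of your own. Each camera call takes 0.05 s, during which the arm holds its last target. There are 200 camera calls.

TASK

Take the hanging vase by the black grip of its bail and lift it straight up out of its wooden parking stand (it starts swinging freely as it comes off the stand's blades), then, without knocking it against the stand's posts on the way out, carry it to the round aluminium saucer and calm the swing in the air. Let it hang practically still, clear above the middle of the saucer, for a good three seconds before it touches anything; only then lower it gently to stand upright inside the saucer's rim, away from the rim, let go of the grip and draw the gripper clear. Never let the vase swing wildly, never touch the saucer with it while it leans or swings, and do not touch the counter top with it or disturb the other things.

Things in the scene. Friction and masses are not known exactly. Their poses are not given: they have to be found in the camera images.
- bail: The held part, 120 g: dark steel cross bar 140 mm long (along its y) with a grip on top. Origin: centre of the bar = middle of the pivot axis, 250 mm above the counter while parked; z up. The vase hangs on it by a ball-bearing pivot about the bail's y. Parked, the bar's end tabs stand in the stand's U-notches. Let go after the set-down it topples to its pivot stop at 0.9 rad: in order.
- grip (a point): Middle of the black plastic grip block of the bail, 32 mm above the pivot axis: block 24 mm in x, 40 mm in y, from 6 to 56 mm above the axis. Pinch it from above here, the fingers closing along the bail's x (the swing direction). Same axes as the bail.
- vase (a joint): Swing angle of the vase relative to the bail, rad: 0 in line below the grip, positive = foot towards the bail's +x, stops at +-0.9. About +0.40 at the start (parked leaning). Pivot damping only 0.0003 N m s/rad: a swing dies out by itself with a time constant of about 100 s. Period 0.88 s (equivalent pendulum length 0.19 m) for any mass.
- vase_foot (a point): Centre of the underside of the blue ceramic vase, 230 mm below the pivot axis; z up along the vase. Vase 95 mm tall, 68 mm at the widest, flat foot 60 mm across; with its brass hanger rods 0.42 kg nominal (hidden, 0.75 to 1.3 times that), centre of mass 184 mm below the pivot.
- rest_bar (a point): Middle of the hanger's horizontal brass bar, above the vase and 120 mm below the pivot, 8 mm thick, 110 mm long along y. While parked its ends lean against the stand's blades; it swings with the vase.
- stand: Fixed wooden parking stand, 185 mm in x, 170 mm in y, 263 mm tall; origin on the counter below the parked pivot, axes parallel to the parked bail's. Two posts, 44 mm in x, 16 mm thick, at y = +-64 mm, with U-notches open upward, 20 mm wide, 26 mm deep: the bar cannot move sideways until lifted 26 mm.
- blades (a point): Middle between the tops of the stand's two brass blades (5 mm thick in x, at y = +-40 to 54 mm, 147 mm above the counter). They hold the rest bar aside, on their +x side; after some 12 mm of lift it slips over them and the vase swings. Lift 50 mm or more; the vase then still hangs between the posts: take it out along the stand's x, 130 mm or so either way, before going sideways.
- saucer: Round brushed aluminium saucer with a dark cork-brown floor, fixed, 120 mm outside diameter, 14 mm tall, about 106 mm inside the rim; origin at the centre of its underside on the counter. The stand is on one side of the robot and the saucer on the other; they may change places.
- saucer_in (a point): Centre of the saucer's inner floor, 5 mm above the counter: the vase's foot belongs here.
- table: The console with its white marble-effect top at z = 0.
- key_tray: Bystander: brushed aluminium key tray 110 x 200 mm, 22 mm tall, origin at the centre of its underside.
- house_key: Bystander: house key with blue silicone head, 52 mm long, lying in the key tray.
- glasses_case: Bystander: grey hard glasses case 62 x 160 mm, 44 mm tall, origin at the centre of its underside.
- garage_fob: Bystander: black garage door fob 62 x 36 mm, 14 mm tall, origin at the centre of its underside.
- coin_bowl: Bystander: white ceramic bowl, 90 mm across, 40 mm tall, origin at the centre of its underside.
- gel_bottle: Bystander: hand gel bottle, 52 mm across, 130 mm tall, origin at the centre of its underside.
Not all that is in view belongs to the job. Leave any blue look-alike of the saucer alone.

How it is judged:
By the outcome, as a careful person would: the job done as asked, in the order asked, and still so for the second after the job is handed in, with the robot touching nothing.
It also fails if it takes over 66 s, if anything falls off the work surface, if the arm or the gripper's body presses on something with over 40 N, if the wrist force passes 120 N, or if a joint passes its speed limit or range.

## Working session

There is one attempt and no reset: what is moved stays moved. The work goes in short steps, Python scripts to look and compute and a shell command to move; the robot and the scene stay as the last step left them, time stands still between calls to the robot, and variables do not carry over. Pictures are saved under pics/ and viewed, at most 10 in all, crops included, and the job is handed in when it is done.

```bash
ls; mkdir -p pics; python3 - <<'E'
from station import status, viewer
import cv2,numpy as np
o=status.get_obs();print({k:np.round(v,3) for k,v in o.items()})
for n in("side","top"):
    d=viewer.get_image(n);cv2.imwrite(f"pics/{n}0.png",d["img"][:,:,::-1]);print({k:v for k,v in d.items() if k!="img"})
    R=cv2.Rodrigues(np.array(d["rvec"]))[0];print(-R.T@np.array(d["tvec"]).ravel(),R[2])
E
```

```text
pics
{'t': np.float64(0.0), 'q': array([-1.274,  0.053,  1.614, -0.   ,  1.476, -0.119]), 'dq': array([-0.001, -0.   , -0.001,  0.   ,  0.001, -0.   ]), 'effort': array([-1.0000e-03, -3.9368e+01, -3.7018e+01, -0.0000e+00,  7.0000e-03,
        0.0000e+00]), 'tool_pos': array([ 0.252, -0.571,  0.23 ]), 'tool_rot': array([-3.072, -0.648,  0.   ]), 'contact_force': array([ 0.806, -0.323, -0.119]), 'wrist_torque': array([-0.001, -0.041, -0.005]), 'grip_force': np.float64(0.0), 'opening': np.float64(0.085)}
{'fovy': 51.92286145060123, 'cx': 261.0404857594996, 'cy': 195.2040743150128, 'distortion': array([0.01244738, 0.        , 0.        , 0.        , 0.        ]), 'rvec': array([ 0.35038951, -2.81464203,  1.10177623]), 'tvec': array([0.55072184, 0.17917641, 1.43240593])}
[0.31536375 0.9500474  1.17692018] [ 0.1743826  -0.65688082 -0.73355183]
{'fovy': 51.14740265573597, 'cx': 257.8287888196958, 'cy': 193.00567329243384, 'distortion': array([-0.0074512,  0.       ,  0.       ,  0.       ,  0.       ]), 'rvec': array([ 2.12108172, -2.12571696,  0.22262245]), 'tvec': array([0.06584641, 0.60156613, 1.25970147])}
[0.34388447 0.08080457 1.35213884] [ 0.1955143  -0.01233908 -0.98062322]
```

View pics/side0.png

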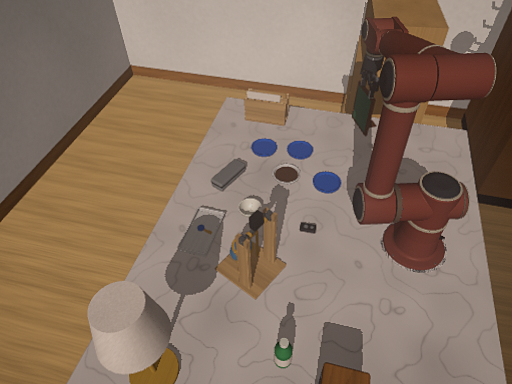

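View pics/top0.png

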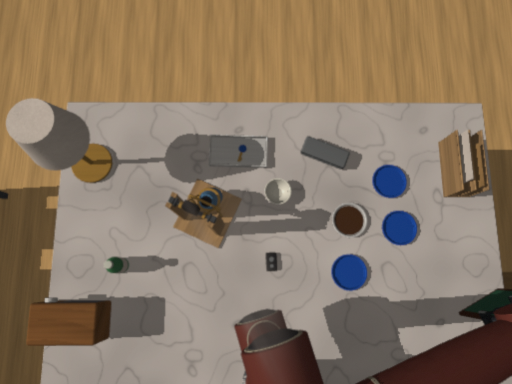

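The side view shows the stand at about (252,260) and the brown-floored saucer at (286,173). The top view shows the stand at about (207,212) and the saucer at (348,220). Saucer candidates in the top view are brown (348,220) and blue (390,181), (400,228) and (350,272). Only the brown-floored one with the metal rim fits the description. I'll confirm that in an enlarged crop.

```bash
python3 - <<'E'
import cv2,numpy as np
t=cv2.imread("pics/top0.png");s=cv2.imread("pics/side0.png")
f=lambda a,x,y,w,h,W,H:cv2.resize(a[y:y+h,x:x+w],(W,H),interpolation=cv2.INTER_CUBIC)
a=f(t,160,170,90,80,450,400);b=f(s,210,195,70,100,350,500)
c=f(t,318,190,60,60,200,200);d=f(s,256,150,60,48,250,200)
o=np.zeros((600,800,3),np.uint8);o[:400,:450]=a;o[:500,450:]=b;o[400:,:200]=c;o[400:,200:450]=d
cv2.imwrite("pics/crop0.png",o)
E
```

```text
(no output)
```

View pics/crop0.png

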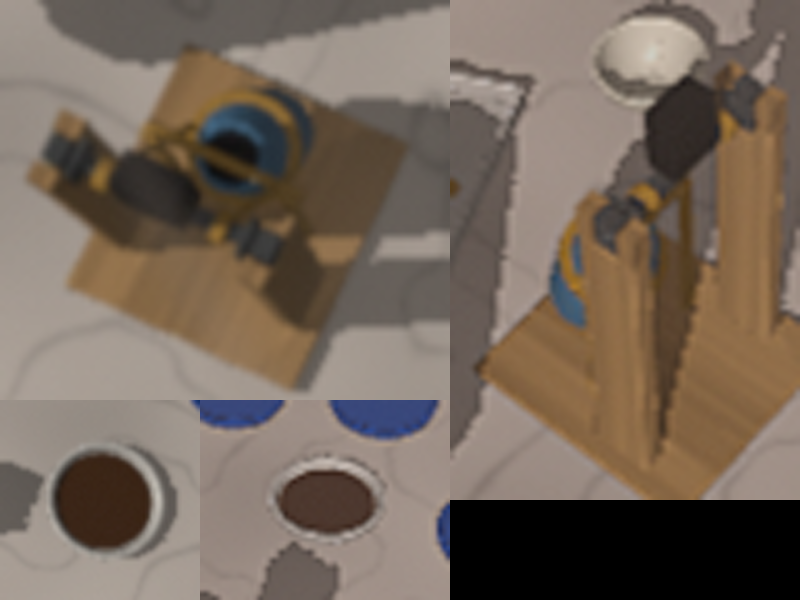

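The crop confirms that the brown-floored metal saucer is the target. The bail runs between the end tabs at top px (174,201) and (212,218), and the vase leans up and to the right. I'll triangulate next.

```bash
cat > h.py <<'E'
import cv2,numpy as np
from station import viewer,status
def cam(d):
    f=d["img"].shape[0]/2/np.tan(np.radians(d["fovy"])/2)
    K=np.array([[f,0,d["cx"]],[0,f,d["cy"]],[0,0,1]]);R=cv2.Rodrigues(np.array(d["rvec"]))[0];t=np.array(d["tvec"]).reshape(3,1)
    return K,np.array(d["distortion"]),R,t
def ray(d,p):
    K,D,R,t=cam(d);u=cv2.undistortPoints(np.array([[p]],float),K,D)[0,0]
    return (-R.T@t).ravel(),R.T@np.array([u[0],u[1],1.]),u
def plane(d,p,z):
    o,v,_=ray(d,p);return o+v*(z-o[2])/v[2]
def tri(a,pa,b,pb):
    oa,va,_=ray(a,pa);ob,vb,_=ray(b,pb)
    s=np.linalg.lstsq(np.c_[va,-vb],ob-oa,rcond=None)[0];A=oa+va*s[0];B=ob+vb*s[1]
    return (A+B)/2,np.linalg.norm(A-B)*1000
def blob(m,near):
    n,l,st,c=cv2.connectedComponentsWithStats(m.astype(np.uint8))
    i=1+np.argmin([np.hypot(*(c[k]-near))+(st[k][4]<20)*1e3 for k in range(1,n)]);return c[i],st[i]
E
python3 - <<'E'
from h import *
np.set_printoptions(precision=4,suppress=True)
s,t=viewer.get_image("side"),viewer.get_image("top")
for nm,a,b in(("tabL",(173.6,201),(242.4,239.4)),("tabR",(211.6,218),(268.4,214.4))):
    print(nm,*tri(t,a,s,b))
c=[]
for d,near in((t,(191,207)),(s,(257,220))):
    im=d["img"].astype(int);m=(im.max(2)<75)&(im.max(2)-im.min(2)<20)
    m=cv2.morphologyEx(m.astype(np.uint8),cv2.MORPH_OPEN,np.ones((5,5)))
    x,st=blob(m,near);c.append(x);print("grip",x,st)
print(*tri(t,c[0],s,c[1]))
for p in((190,45),(405,148),(298,388),(70,285)): print("corner z.012",plane(t,(160+p[0]/5,170+p[1]/5),.012))
c=[]
for d,near in((t,(348,220)),(s,(286,173))):
    im=d["img"].astype(int);m=(im[:,:,0]-im[:,:,2]>15)&(im.max(2)<110)
    x,st=blob(m,near);c.append(x);print("saucer",x,st,plane(d,x,.005))
print(*tri(t,c[0],s,c[1]))
im=t["img"];g=cv2.cvtColor(im,cv2.COLOR_RGB2HSV)
for p in((278,191),(272,262),(116,265)):print(p,plane(t,p,.02))
for p in((302,143),(349,168),(326,153),(210,136),(268,166)):print(p,plane(t,p,.03))
E
```

```text
tabL [0.5432 0.3019 0.249 ] 3.6609241011572338
tabR [0.4931 0.1947 0.2529] 0.4166471586864761
grip [191.0235 207.9529] [183 202  17  13 170]
grip [255.55 220.55] [249 212  14  19 220]
[0.518  0.2481 0.2791] 2.429077400671007
corner z.012 [0.6602 0.2687 0.012 ]
corner z.012 [0.5883 0.1211 0.012 ]
corner z.012 [0.4268 0.1912 0.012 ]
corner z.012 [0.4955 0.3446 0.012 ]
saucer [348.7276 219.8963] [335 205  28  30 646] [ 0.5192 -0.244   0.005 ]
saucer [285.9146 173.9324] [274 167  25  15 281] [ 0.5218 -0.2446  0.005 ]
[ 0.5204 -0.2437  0.0058] 2.4641911764902518
(278, 191) [ 0.6164 -0.0044  0.02  ]
(272, 262) [0.379  0.0184 0.02  ]
(116, 265) [0.3707 0.5271 0.02  ]
(302, 143) [ 0.7833 -0.0889  0.03  ]
(349, 168) [ 0.6942 -0.2474  0.03  ]
(326, 153) [ 0.7475 -0.1706  0.03  ]
(210, 136) [0.8084 0.2287 0.03  ]
(268, 166) [0.7013 0.0292 0.03  ]
```

```bash
python3 - <<'E'
from h import *
np.set_printoptions(precision=4,suppress=True)
# base-plate edges: subpixel gradient maxima normal to the predicted edges, then line fit on plane
t=viewer.get_image("top");s=viewer.get_image("side")
C=np.array([[.6602,.2687],[.5883,.1211],[.4268,.1912],[.4955,.3446]])
for nm,d in(("top",t),("side",s)):
  K,D,R,T=cam(d);g=cv2.GaussianBlur(d["img"],(0,0),.8).astype(np.float32);sat=g[:,:,0]-g[:,:,2]
  for i in range(4):
    A,B=C[i],C[(i+1)%4];n=np.array([-(B-A)[1],(B-A)[0]])/np.linalg.norm(B-A);P=[]
    for f in np.linspace(.08,.92,60):
        q=A+(B-A)*f;off=np.linspace(-.016,.016,65)
        w=np.c_[q+off[:,None]*n,np.full(65,.012)]
        u=cv2.projectPoints(w,d["rvec"],T,K,D)[0][:,0].astype(np.float32)
        v=cv2.remap(sat,u[:,0:1],u[:,1:2],cv2.INTER_LINEAR).ravel();gr=abs(np.gradient(v))
        if gr.max()>1.2 and 5<gr.argmax()<60: P.append(w[gr.argmax(),:2])
    P=np.array(P)
    if len(P)<15: print(nm,i,"few",len(P));continue
    l=cv2.fitLine(P.astype(np.float32),cv2.DIST_HUBER,0,.001,.001).ravel()
    r=(P-l[2:])@np.array([-l[1],l[0]]);print(nm,i,len(P),"ang",np.degrees(np.arctan2(l[1],l[0]))%90,"mad mm",np.median(abs(r))*1e3,"pt",l[2:])
E
Z='[0,0,-1,0,0,-1,1]'
python3 -m jog '[[0,0,-1,0,0,-1,1],[0,0,-1,0,0,-1,1],[0,0,-1,0,0,-1,1],[0,0,-1,0,0,-1,1],[0,0,-1,0,0,-1,1]]'
python3 -m jog '[[0,0,-1,0,0,-1,1],[0,0,-1,0,0,-0.4,1],[0,0,-1,0.5,0,0,1],[0,0,-0.3,1,0,0,1],[0,0,0,1,0,0,1]]'
```

```text
top 0 42 ang 64.01866 mad mm 2.307698535856796 pt [0.6285 0.2009]
top 1 52 ang 65.24466 mad mm 0.5911760808614304 pt [0.5213 0.1531]
top 2 60 ang 64.78491 mad mm 0.46515977533722846 pt [0.4718 0.2941]
top 3 47 ang 65.05049 mad mm 1.2556718599272343 pt [0.5696 0.3166]
side 0 56 ang 63.831318 mad mm 1.3555463662986502 pt [0.6256 0.1961]
side 1 33 ang 65.34575 mad mm 1.5040961233119758 pt [0.5029 0.1649]
side 2 60 ang 65.04456 mad mm 0.4239789785935629 pt [0.4613 0.2768]
side 3 60 ang 65.23336 mad mm 0.48769743461354326 pt [0.5787 0.3184]
t: 0.92
tool_pos: [0.2524, -0.5716, 0.3822]
tool_rot: [-2.859, -1.302, 0.0]
contact_force: [0.7, -1.3, 0.6]
opening: 0.0856
grip_force: 0.0
t: 1.55
tool_pos: [0.2862, -0.5041, 0.4231]
tool_rot: [-2.645, -1.695, -0.0]
contact_force: [0.3, 0.1, 0.7]
opening: 0.0855
grip_force: 0.0
```

```bash

python3 -m jog '[[0,0,0.05,1,-0.14,0,1],[0,0,0,1,-0.14,0,1],[0,0,0,1,-0.14,0,1],[0,0,0,1,-0.14,0,1],[0,0,0,1,-0.14,0,1]]' | tail -0
python3 -m jog '[[0,0,0,1,-0.14,0,1],[0,0,0,1,-0.14,0,1],[0,0,0,1,-0.14,0,1],[0,0,0,1,-0.14,0,1],[0,0,0,1,-0.14,0,1]]' | tail -0
python3 -m jog '[[0,0,0,1,-0.14,0,1],[0,0,0,1,-0.14,0,1],[0,0,0,1,-0.14,0,1],[0,0,0,1,-0.14,0,1],[0,0,0,1,-0.14,0,1]]' | tail -0
python3 -m jog '[[0,0,0,1,-0.14,0,1],[0,0,0,1,-0.14,0,1],[0,0,0,1,-0.14,0,1],[0,0,0,1,-0.14,0,1],[0,0,0,1,-0.14,0,1]]' | tail -0
python3 -m jog '[[0,0,0,1,-0.14,0,1],[0,0,0,1,-0.14,0,1],[0,0,0,1,-0.14,0,1],[0,0,0,1,-0.14,0,1],[0,0,0,0.5,-0.14,0,1]]' | tail -0
python3 -m jog '[[0,0,0,0.2,0,0,1],[0,0,0,0,0,0,1]]'
```

```text
t: 4.92
tool_pos: [0.5029, 0.2112, 0.4233]
tool_rot: [2.648, 1.689, -0.0]
contact_force: [0.3, -1.2, -0.5]
opening: 0.0852
grip_force: 0.0Exception ignored on flushing sys.stdout:
BrokenPipeError: [Errno 32] Broken pipe
Exception ignored on flushing sys.stdout:
BrokenPipeError: [Errno 32] Broken pipe
Exception ignored on flushing sys.stdout:
BrokenPipeError: [Errno 32] Broken pipe
Exception ignored on flushing sys.stdout:
BrokenPipeError: [Errno 32] Broken pipe
Exception ignored on flushing sys.stdout:
BrokenPipeError: [Errno 32] Broken pipe
```

```bash

python3 -m jog '[[0,0,0,0.7,-0.06,0.5,1],[0,0,0,0.6,0,1,1],[0,0,0,0,0,1,1],[0,0,0,0,0,1,1],[0,0,0,0,0,0.5,1]]' >/dev/null
python3 -m jog '[[0,0,0,0,0,0.5,1],[0,0,0,0,0,0.5,1],[0,0,0,0,0,0.3,1],[0,0,0,0,0,0,1]]'
python3 - <<'E'
from h import *
o=np.zeros((400,800,3),np.uint8)
for i,(n,x,y) in enumerate((("top",155,165),("side",205,175))):
    im=viewer.get_image(n)["img"][:,:,::-1];o[:,i*400:i*400+400]=cv2.resize(im[y:y+80,x:x+80],(400,400),interpolation=cv2.INTER_CUBIC)
cv2.imwrite("pics/g1.png",o)
E
```

```text
t: 6.05
tool_pos: [0.5175, 0.2476, 0.2636]
tool_rot: [-2.648, -1.689, 0.002]
contact_force: [-0.6, 1.4, -0.5]
opening: 0.0855
grip_force: 0.0
```

View pics/g1.png

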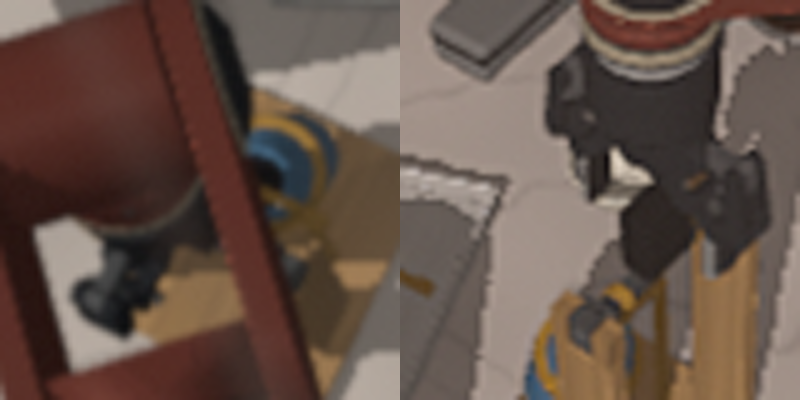

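The grip block, at about (660,230) in the right half of the crop, sits between the two fingers at (600,170) and (735,210). I'll close gently now.

```bash

python3 -m jog '[[0,0,0,0,0,0,-0.2],[0,0,0,0,0,0,-0.4],[0,0,0,0,0,0,-0.6],[0,0,0,0,0,0,-1],[0,0,0,0,0,0,-1]]' 20
python3 -m jog '[[0,0,0,0,0,0,-1],[0,0,0,0,0,0,-1]]' 20
python3 -c "
from station import status;o=status.get_obs();print(o['contact_force'],o['wrist_torque'])"
```

```text
t: 6.78
tool_pos: [0.5177, 0.2477, 0.2643]
tool_rot: [-2.648, -1.69, 0.0]
contact_force: [0.3, 0.0, -0.0]
opening: 0.0235
grip_force: 30.5
t: 7.02
tool_pos: [0.5177, 0.2477, 0.2643]
tool_rot: [-2.648, -1.69, 0.0]
contact_force: [0.4, 0.2, -0.8]
opening: 0.0238
grip_force: 30.5
[ 0.38746742  0.17138665 -0.83257825] [0.06694255 0.04481852 0.04398093]
```

```bash
cat > swing.py <<'E'
from h import *
from scipy.optimize import lsq_linear
W=2*np.pi/.88;L=.19;DT=.125;UNIT=.03
def theta(cam_="side"):
    o=status.get_obs();t=o["t"];d=viewer.get_image(cam_)
    Rt=cv2.Rodrigues(np.array(o["tool_rot"]))[0];by,bx=Rt[:,0],Rt[:,1]
    piv=np.array(o["tool_pos"])-[0,0,.0143]
    K,D,R,T=cam(d);im=d["img"].astype(int)
    m=(im[:,:,2]-im[:,:,0]>18)&(im[:,:,1]>.55*im[:,:,2])
    q=cv2.projectPoints((piv+[0,0,-.18])[None],d["rvec"],T,K,D)[0].ravel()
    yy,xx=np.mgrid[:384,:512];m&=np.hypot(xx-q[0],yy-q[1])<60
    m=cv2.morphologyEx(m.astype(np.uint8),cv2.MORPH_OPEN,np.ones((2,2)))
    n,l,st,c=cv2.connectedComponentsWithStats(m)
    if n<2:return t,np.nan,0,piv,(0,0)
    M=cv2.moments(m,True);p=(M["m10"]/M["m00"],M["m01"]/M["m00"])
    oo,v,_=ray(d,p);P=oo+v*((piv-oo)@by)/(v@by);r=P-piv
    return t,np.arctan2(r@bx,-r[2]),int(m.sum()),piv,p
def watch(n,c=None):
    S=[theta() for _ in range(n)];S=[s for s in S if np.isfinite(s[1])]
    t=np.array([s[0] for s in S]);y=np.array([s[1] for s in S]);te=status.get_obs()["t"]
    A=np.c_[np.cos(W*(t-te)),np.sin(W*(t-te)),np.ones(len(t))]
    if c is None: x=np.linalg.lstsq(A,y,rcond=None)[0]
    else: x=np.r_[np.linalg.lstsq(A[:,:2],y-c,rcond=None)[0],c]
    print("th",np.round(y,3),"n",[s[2] for s in S],"\nt_end %.3f amp %.4f bias %.4f th %.4f w/W %.4f rms %.4f"%(te,np.hypot(*x[:2]),x[2],x[0],x[1],np.std(y-A@x)))
    return x
def plan(x,N,D=0.,lim=.95,tau=.03,wait=2):
    # th'' + W^2 th = -u''/L ; N row shares d (velocity d*UNIT/DT), zero before and after
    te=N*DT+tau;G=np.zeros((2,N))
    for k in range(N):
        for s,tk in((1,k*DT+tau),(-1,(k+1)*DT+tau)):
            j=-s*UNIT/DT/L/W  # step in th_dot/W
            G[:,k]+=j*np.array([np.sin(W*(te-tk)),np.cos(W*(te-tk))])
    a=W*te;s0=np.array([x[0]*np.cos(a)+x[1]*np.sin(a),-x[0]*np.sin(a)+x[1]*np.cos(a)])
    Df=np.diff(np.eye(N+2)[:,1:-1],axis=0)
    A=np.r_[100*G,100*np.ones((1,N))/N,.05*Df,.02*np.eye(N)];b=np.r_[-100*s0,100*D/UNIT/N,np.zeros(2*N+1)]
    r=lsq_linear(A,b,bounds=(-lim,lim)).x.round(2);e=G@r+s0
    print("N",N,"rows",r.tolist(),"sum",r.sum().round(2),"resid",np.hypot(*e).round(4))
E
python3 - <<'E'
from swing import *
print(theta())
E
python3 -m jog '[[0,0,0,0,0,0,-1],[0,0,0,0,0,0,-1]]' 60
python3 -m jog '[[0,0,0,0,0,-0.6,-1],[0,0,0,0,0,-1,-1],[0,0,0,0,0,-1,-1],[0,0,0,0,0,-1,-1],[0,0,0,0,0,-1,-1]]'
python3 -m jog '[[0,0,0,0,0,-0.6,-1]]'
python3 - <<'E'
from swing import *
x=watch(14)
for N in(8,10,12,14): plan(x,N,.21)
E
```

```text
(7.025, np.float64(0.3992853548300671), 31, array([0.51770045, 0.24771564, 0.24998492]), (234.16129032258064, 256.38709677419354))
t: 7.32
tool_pos: [0.5177, 0.2477, 0.2643]
tool_rot: [-2.648, -1.69, -0.0]
contact_force: [-0.2, 0.5, -0.4]
opening: 0.0237
grip_force: 59.8
t: 7.95
tool_pos: [0.5169, 0.2477, 0.4031]
tool_rot: [-2.647, -1.689, 0.004]
contact_force: [-1.1, 1.1, -4.2]
opening: 0.0232
grip_force: 60.3
t: 8.07
tool_pos: [0.5176, 0.2478, 0.4222]
tool_rot: [-2.648, -1.69, -0.002]
contact_force: [0.2, 0.9, -6.2]
opening: 0.0231
grip_force: 60.4
th [ 0.079  0.195  0.299  0.351  0.385  0.379  0.339  0.289  0.156  0.041
 -0.06  -0.146 -0.21  -0.229] n [297, 213, 184, 218, 220, 216, 207, 169, 243, 324, 389, 424, 443, 449] 
t_end 8.775 amp 0.3142 bias 0.0789 th -0.3000 w/W 0.0935 rms 0.0089
N 8 rows [0.95, 0.95, 0.95, 0.95, 0.95, 0.95, -0.62, 0.64] sum 5.72 resid 0.1445
N 10 rows [-0.14, 0.95, 0.95, 0.95, 0.95, 0.95, 0.95, -0.49, 0.95, 0.95] sum 6.97 resid 0.0022
N 12 rows [0.23, 0.52, 0.77, 0.85, 0.75, 0.55, 0.43, 0.46, 0.61, 0.73, 0.68, 0.41] sum 6.99 resid 0.0012
N 14 rows [0.23, 0.53, 0.74, 0.76, 0.6, 0.4, 0.33, 0.43, 0.64, 0.78, 0.74, 0.52, 0.24, 0.05] sum 6.99 resid 0.0012
```

```bash

python3 -m jog '[[0,0,0,0,0.23,0,-1],[0,0,0,0,0.52,0,-1],[0,0,0,0,0.77,0,-1],[0,0,0,0,0.85,0,-1],[0,0,0,0,0.75,0,-1]]'
python3 -m jog '[[0,0,0,0,0.55,0,-1],[0,0,0,0,0.43,0,-1],[0,0,0,0,0.46,0,-1],[0,0,0,0,0.61,0,-1],[0,0,0,0,0.73,0,-1]]'
python3 -m jog '[[0,0,0,0,0.68,0,-1],[0,0,0,0,0.41,0,-1]]'
python3 - <<'E'
from swing import *
x=watch(18)
for N in(6,8,10): plan(x,N,0)
E
```

```text
t: 9.4
tool_pos: [0.6049, 0.2067, 0.4198]
tool_rot: [2.649, 1.688, -0.0]
contact_force: [1.0, 0.3, -5.2]
opening: 0.0232
grip_force: 60.3
t: 10.02
tool_pos: [0.6793, 0.1727, 0.4206]
tool_rot: [2.648, 1.69, 0.001]
contact_force: [-0.0, -0.3, -5.5]
opening: 0.0236
grip_force: 60.3
t: 10.28
tool_pos: [0.7091, 0.1585, 0.4198]
tool_rot: [2.649, 1.689, -0.001]
contact_force: [-0.5, -0.1, -5.7]
opening: 0.0235
grip_force: 60.3
th [ 0.071  0.062  0.063  0.054  0.037  0.02   0.004 -0.021 -0.033 -0.039
 -0.039 -0.034 -0.02   0.003  0.018  0.037  0.054  0.07 ] n [302, 308, 310, 310, 321, 325, 332, 348, 345, 346, 349, 345, 349, 331, 326, 320, 315, 307] 
t_end 11.175 amp 0.0550 bias 0.0159 th 0.0547 w/W 0.0056 rms 0.0032
N 6 rows [0.14, 0.04, -0.1, -0.13, -0.03, 0.08] sum 0.0 resid 0.0007
N 8 rows [0.04, -0.01, -0.07, -0.1, -0.05, 0.03, 0.09, 0.08] sum 0.01 resid 0.0021
N 10 rows [0.02, -0.03, -0.08, -0.09, -0.05, 0.03, 0.08, 0.09, 0.04, -0.0] sum 0.01 resid 0.0009
```

```bash

python3 -m jog '[[0,0,0,-0.5,0.04,0,-1],[0,0,0,-1,-0.01,0,-1],[0,0,0,-1,-0.07,0,-1],[0,0,0,-1,-0.1,0,-1],[0,0,0,-1,-0.05,0,-1]]' >/dev/null
python3 -m jog '[[0,0,0,-1,0.03,0,-1],[0,0,0,-1,0.09,0,-1],[0,0,0,-1,0.08,0,-1],[0,0,0,-1,0,0,-1],[0,0,0,-1,0,0,-1]]' >/dev/null
python3 -m jog '[[0,0,0,-1,0,0,-1],[0,0,0,-1,0,0,-1],[0,0,0,-1,0,0,-1],[0,0,0,-1,0,0,-1],[0,0,0,-0.8,0,0,-1]]' >/dev/null
python3 -m jog '[[0,0,0,-0.5,0,0,-1]]'
python3 - <<'E'
from swing import *
x=watch(18)
for N in(6,8,10): plan(x,N,-.001)
print(theta()[3:])
o=np.zeros((500,800,3),np.uint8)
for i,(n,x,y) in enumerate((("top",308,170),("side",246,100))):
    im=viewer.get_image(n)["img"][:,:,::-1];o[:,i*400:i*400+400]=cv2.resize(im[y:y+100,x:x+80],(400,500),interpolation=cv2.INTER_CUBIC)
cv2.imwrite("pics/g2.png",o)
E
```

```text
t: 13.18
tool_pos: [0.5198, -0.2448, 0.4206]
tool_rot: [2.65, 1.687, -0.0]
contact_force: [0.8, 1.0, -5.9]
opening: 0.0234
grip_force: 60.4
th [-0.038 -0.039 -0.041 -0.046 -0.051 -0.052 -0.051 -0.049 -0.051 -0.048
 -0.05  -0.053 -0.049 -0.05  -0.043 -0.047 -0.042 -0.043] n [910, 897, 903, 904, 898, 894, 887, 892, 891, 913, 906, 887, 903, 892, 895, 899, 894, 897] 
t_end 14.075 amp 0.0052 bias -0.0470 th 0.0051 w/W -0.0012 rms 0.0027
N 6 rows [0.0, -0.01, -0.01, -0.02, -0.01, 0.0] sum -0.05 resid 0.0007
N 8 rows [-0.0, -0.01, -0.01, -0.01, -0.01, 0.0, 0.01, 0.0] sum -0.03 resid 0.0003
N 10 rows [-0.0, -0.01, -0.01, -0.01, -0.01, 0.0, 0.0, 0.0, -0.0, -0.0] sum -0.04 resid 0.0018
(array([ 0.5210657 , -0.24345333,  0.40600816]), (289.81229418221733, 150.68166849615807))
```

View pics/g2.png

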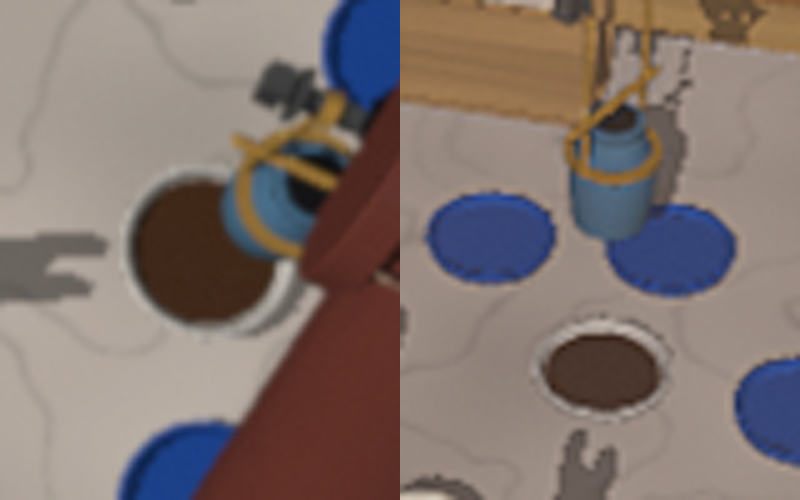

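The vase (side crop (612,190)) hangs nearly still above and behind the saucer (600,370), which is consistent with its height. The blue decoys got into the mask, so I'll tighten it and lower the vase partway.

```bash

python3 -m jog '[[0,0,0,0,0,0.3,-1],[0,0,0,0,0,0.6,-1],[0,0,0,0,0,0.8,-1],[0,0,0,0,0,0.8,-1],[0,0,0,0,0,0.8,-1]]' >/dev/null
python3 -m jog '[[0,0,0,0,0,0.5,-1],[0,0,0,0,0,0.2,-1],[0,0,0,0,0,0,-1]]'
sed -i 's/>.55\*im\[:,:,2\])/>.64*im[:,:,2])/; s/<60$/<30/' swing.py
python3 - <<'E'
from swing import *
d=viewer.get_image("side");print(d["img"][150,[262,300]],d["img"][138:150:4,289])
x=watch(20)
for N in(6,8,10): plan(x,N,0)
a=theta();print(a)
im=d["img"][:,:,::-1][90:210,230:350];cv2.imwrite("pics/g3.png",cv2.resize(im,(600,600),interpolation=cv2.INTER_CUBIC))
E
```

```text
t: 15.22
tool_pos: [0.521, -0.2434, 0.3002]
tool_rot: [-2.648, -1.69, 0.0]
contact_force: [-0.6, -0.4, -5.2]
opening: 0.0233
grip_force: 60.4
[[ 56  71 122]
 [ 53  61 101]] [[148 134 126]
 [136 122 116]
 [ 52  46  45]]
th [-0.077 -0.071 -0.056 -0.044 -0.041 -0.032 -0.021 -0.017 -0.017 -0.02
 -0.031 -0.039 -0.047 -0.056 -0.073 -0.068 -0.065 -0.071 -0.076 -0.06 ] n [233, 230, 218, 213, 214, 219, 216, 218, 218, 210, 219, 215, 217, 217, 230, 218, 215, 221, 231, 224] 
t_end 16.275 amp 0.0282 bias -0.0467 th -0.0073 w/W 0.0273 rms 0.0040
N 6 rows [0.01, 0.04, 0.05, 0.01, -0.05, -0.07] sum -0.01 resid 0.0011
N 8 rows [0.03, 0.05, 0.04, 0.0, -0.04, -0.05, -0.03, -0.01] sum -0.01 resid 0.0006
N 10 rows [0.02, 0.03, 0.02, -0.0, -0.04, -0.05, -0.03, -0.0, 0.02, 0.02] sum -0.01 resid 0.0008
(16.275, np.float64(-0.0500321186367319), 224, array([ 0.52103062, -0.24345883,  0.28597565]), (288.75, 160.1875))
```

View pics/g3.png

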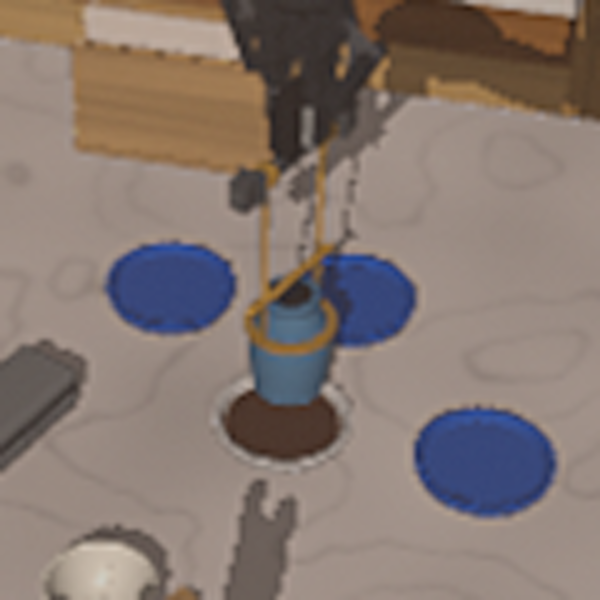

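The vase (crop (290,360)) hangs over the saucer (282,425), clear of it. About 0.03 rad of swing remains, so I'll damp that.

```bash

python3 -m jog '[[0,0,0,0,0.03,0,-1],[0,0,0,0,0.05,0,-1],[0,0,0,0,0.04,0,-1],[0,0,0,0,0,0,-1],[0,0,0,0,-0.04,0,-1]]' >/dev/null
python3 -m jog '[[0,0,0,0,-0.05,0,-1],[0,0,0,0,-0.03,0,-1],[0,0,0,0,-0.01,0,-1]]'
python3 - <<'E'
from swing import *
x=watch(20)
for N in(6,8,10): plan(x,N,0)
E
```

```text
t: 17.32
tool_pos: [0.5207, -0.2433, 0.3003]
tool_rot: [2.648, 1.69, 0.0]
contact_force: [-0.1, 0.4, -5.9]
opening: 0.0233
grip_force: 60.4
th [-0.046 -0.039 -0.039 -0.051 -0.046 -0.047 -0.048 -0.048 -0.048 -0.05
 -0.05  -0.048 -0.044 -0.039 -0.034 -0.038 -0.039 -0.036 -0.041 -0.047] n [217, 210, 214, 222, 219, 214, 212, 220, 223, 222, 219, 215, 218, 214, 209, 215, 214, 208, 211, 218] 
t_end 18.325 amp 0.0058 bias -0.0442 th -0.0000 w/W -0.0058 rms 0.0032
N 6 rows [-0.01, -0.01, -0.01, 0.0, 0.01, 0.01] sum -0.01 resid 0.0004
N 8 rows [-0.01, -0.01, -0.01, 0.0, 0.01, 0.01, 0.0, -0.0] sum -0.01 resid 0.0004
N 10 rows [-0.0, -0.01, -0.0, 0.0, 0.01, 0.01, 0.0, -0.0, -0.01, -0.0] sum 0.0 resid 0.0002
```

```bash

for i in 1 2 3 4 5 6; do python3 -m jog '[[0,0,0,0,0,0,-1],[0,0,0,0,0,0,-1],[0,0,0,0,0,0,-1],[0,0,0,0,0,0,-1],[0,0,0,0,0,0,-1]]' >/dev/null; done
python3 - <<'E'
from swing import *
x=watch(20)
for N in(6,8): plan(x,N,0)
E
```

```text
th [-0.043 -0.046 -0.046 -0.039 -0.046 -0.043 -0.044 -0.041 -0.039 -0.046
 -0.044 -0.047 -0.039 -0.049 -0.048 -0.048 -0.051 -0.047 -0.042 -0.045] n [217, 220, 217, 210, 215, 216, 220, 216, 214, 220, 216, 217, 211, 222, 220, 221, 217, 213, 215, 217] 
t_end 23.075 amp 0.0027 bias -0.0446 th 0.0006 w/W 0.0026 rms 0.0028
N 6 rows [0.0, 0.0, 0.0, -0.0, -0.0, -0.0] sum 0.0 resid 0.0027
N 8 rows [0.0, 0.0, 0.0, -0.0, -0.0, -0.0, -0.0, 0.0] sum 0.0 resid 0.0027
```

The vase is still to within noise, and has been for over 4.7 s. I'll lower it slowly now.

```bash

python3 -m jog '[[0,0,0,0,0,0.1,-1],[0,0,0,0,0,0.2,-1],[0,0,0,0,0,0.25,-1],[0,0,0,0,0,0.25,-1],[0,0,0,0,0,0.2,-1]]' >/dev/null
python3 -m jog '[[0,0,0,0,0,0.15,-1],[0,0,0,0,0,0.1,-1],[0,0,0,0,0,0.1,-1],[0,0,0,0,0,0.05,-1],[0,0,0,0,0,0,-1]]'
python3 -m jog '[[0,0,0,0,0,0.04,-1],[0,0,0,0,0,0.04,-1],[0,0,0,0,0,0.04,-1],[0,0,0,0,0,0,-1]]' | grep -E 'pos|force'
python3 - <<'E'
from swing import *
x=watch(12,None)
E
```

```text
t: 24.32
tool_pos: [0.5208, -0.2433, 0.2583]
tool_rot: [-2.648, -1.69, -0.0]
contact_force: [0.4, -0.1, -6.1]
opening: 0.0236
grip_force: 60.4
tool_pos: [0.5207, -0.2433, 0.2545]
contact_force: [0.2, -0.1, -4.9]
grip_force: 60.4
th [-0.031 -0.039 -0.038 -0.037 -0.034 -0.024 -0.027 -0.023 -0.028 -0.024
 -0.029 -0.038] n [184, 194, 196, 198, 200, 191, 193, 187, 193, 185, 188, 196] 
t_end 25.425 amp 0.0069 bias -0.0332 th -0.0011 w/W -0.0068 rms 0.0039
```

```bash

python3 -m jog '[[0,0,0,0,0,0.04,-1],[0,0,0,0,0,0.04,-1],[0,0,0,0,0,0.04,-1],[0,0,0,0,0,0,-1]]' | grep -E 'pos|contact'
python3 -m jog '[[0,0,0,0,0,0.03,-1],[0,0,0,0,0,0,-1]]' | grep -E 'pos|contact'
python3 -m jog '[[0,0,0,0,0,0.03,-1],[0,0,0,0,0,0,-1]]' | grep -E 'pos|contact'
```

```text
tool_pos: [0.5207, -0.2433, 0.2509]
contact_force: [-0.3, 0.4, -5.5]
tool_pos: [0.5207, -0.2433, 0.2501]
contact_force: [0.2, -0.0, -5.5]
tool_pos: [0.5208, -0.2434, 0.2495]
contact_force: [0.4, 0.0, -4.4]
```

```bash

for i in 1; do
python3 -m jog '[[0,0,0,0,0,0.02,-1],[0,0,0,0,0,0,-1]]' | grep -E 'pos|contact'
python3 -m jog '[[0,0,0,0,0,0.02,-1],[0,0,0,0,0,0,-1]]' | grep -E 'pos|contact'
done
```

```text
tool_pos: [0.521, -0.2435, 0.2494]
contact_force: [0.6, -0.1, -1.7]
tool_pos: [0.5212, -0.2436, 0.2494]
contact_force: [-0.3, 0.7, 2.3]
```

```bash

python3 -m jog '[[0,0,0,0,0,-0.02,-1],[0,0,0,0,0,0,-1]]' 20 | grep -E 'pos|contact'
python3 -m jog '[[0,0,0,0,0,0,-0.2],[0,0,0,0,0,0,0.3],[0,0,0,0,0,0,1],[0,0,0,0,0,0,1],[0,0,0,0,0,0,1]]'
python3 - <<'E'
from swing import *
print(theta())
d=viewer.get_image("side")
im=d["img"][:,:,::-1][100:210,240:350];cv2.imwrite("pics/g4.png",cv2.resize(im,(600,600),interpolation=cv2.INTER_CUBIC))
E
```

```text
tool_pos: [0.521, -0.2435, 0.2494]
contact_force: [0.2, -0.2, 2.6]
t: 27.8
tool_pos: [0.5208, -0.2433, 0.2487]
tool_rot: [2.648, 1.69, 0.0]
contact_force: [0.8, -0.2, -0.8]
opening: 0.0858
grip_force: 0.1
(27.8, np.float64(-0.03290211930606622), 187, array([ 0.52080921, -0.2433333 ,  0.2343762 ]), (287.58288770053474, 170.37433155080214))
```

View pics/g4.png

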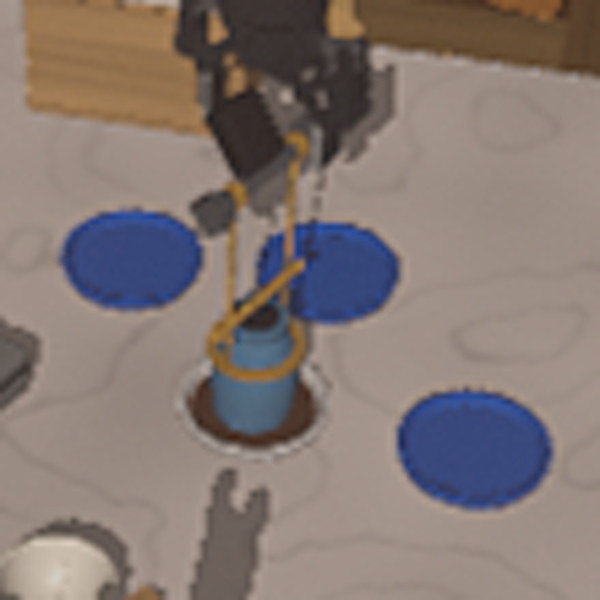

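The vase stands upright in the middle of the saucer (crop (255,395)). The bail has toppled to the left, towards +x, and rests on that finger. I'll ease that finger away from it and then rise.

```bash

python3 -m jog '[[0,0,0,0,0.1,0,1],[0,0,0,0,0.15,0,1],[0,0,0,0,0.15,0,1],[0,0,0,0,0.1,0,1],[0,0,0,0,0,0,1]]'
python3 -m jog '[[0,0,0,0,0,-0.2,1],[0,0,0,0,0,-0.3,1],[0,0,0,0,0,-0.4,1],[0,0,0,0,0,-0.5,1],[0,0,0,0,0,-0.8,1]]'
python3 -m jog '[[0,0,0,0,0,-1,1],[0,0,0,0,0,-1,1],[0,0,0,0,0,-0.8,1],[0,0,0,0,0,-0.3,1],[0,0,0,0,0,0,1]]'
python3 - <<'E'
from swing import *
o=np.zeros((500,800,3),np.uint8)
for i,(n,x,y) in enumerate((("top",300,160),("side",246,100))):
    im=viewer.get_image(n)["img"][:,:,::-1];o[:,i*400:i*400+400]=cv2.resize(im[y:y+100,x:x+80],(400,500),interpolation=cv2.INTER_CUBIC)
cv2.imwrite("pics/g5.png",o)
E
```

```text
t: 28.52
tool_pos: [0.5346, -0.2497, 0.2486]
tool_rot: [-2.648, -1.69, 0.0]
contact_force: [-0.2, 1.6, 0.0]
opening: 0.0854
grip_force: 0.0
t: 29.15
tool_pos: [0.5341, -0.2495, 0.3155]
tool_rot: [-2.648, -1.689, 0.0]
contact_force: [0.2, -0.9, -0.0]
opening: 0.0855
grip_force: 0.0
t: 29.78
tool_pos: [0.5345, -0.2498, 0.4086]
tool_rot: [2.647, 1.689, 0.001]
contact_force: [0.3, 0.3, -0.4]
opening: 0.0856
grip_force: 0.0
```

View pics/g5.png

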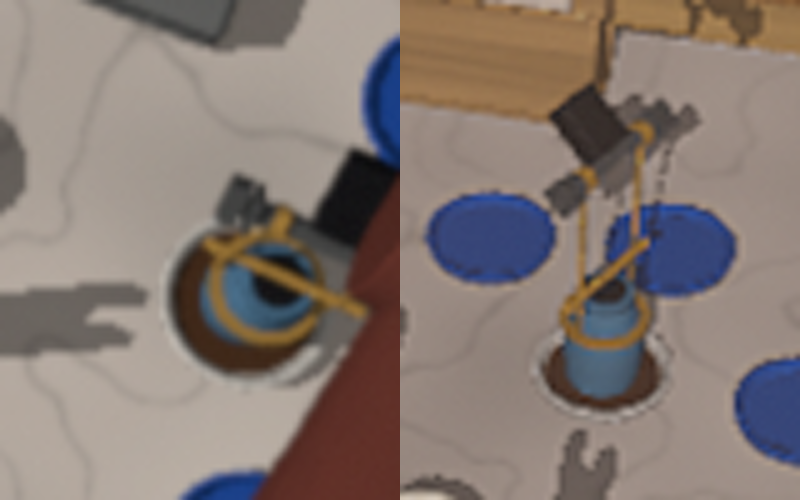

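The vase stands upright and centred in the saucer (side crop (605,360)). The bail is on its stop and the gripper is clear, so I'm handing in.

```bash
python3 -c "
from station import finish_job;print(finish_job())"
```

```text
the job is handed in; nothing more can be done
None
```

The vase hung still over the saucer for more than 4 s, now stands upright in the middle of it with the gripper clear, and the job was handed in at about 30 s; I saw no sign of contact with the stand's posts, but the rest bar's roughly 1 mm clearance during the lift was not checked directly.

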